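# Build up a gear stack on a shaft

### The arm

A 6-joint arm with a two-finger parallel gripper is mounted at the origin on a cart in front of the work surface, level with it; the furniture and walls round the work are solid. World frame = base frame: x ahead of the robot, y to its left, z up, the work surface at z = 0. Lengths are in mm, angles in degrees, forces in N, time in s.
With the tool pointing down it reaches from about 275 to 850 mm from the base axis. Payload 19 kg.
Tool frame: the origin (TCP) lies on the centre line of the jaws, within the pads' length; the fingertips stand 11 mm ahead of it and the grasp point (between the pads) lies 8 mm behind it; z points along the fingers, y is the line along which they close (so a half turn about z gives the same grasp; the last joint's range is limited). The gripper opens to 85 mm and grips with 20 to 120 N. Pads are 22 mm wide; open, the fingers measure 114 mm over their backs; the gripper's body (76 mm by 85 mm) begins 54 mm behind the grasp point. The pads swing forward as they close: fully open they stand 13 mm farther back than shut.
Start: joints at [60.676, 8.623, 82.357, -0, 89.026, -7.678], TCP at [212.106, 534.418, 242.267] pointing down, gripper open.
Joint ranges: [-160.23, 160.23], [-39.13, 120.54], [6.94, 153.29], [-79.49, 259.48], [9.18, 160.14], [-161.06, 161.06]. Speed limits (degrees/s): [108.29, 108.29, 127.2, 172.46, 172.46, 172.46].

### API

Orientations are given as [roll, pitch, yaw] about the fixed x, y, z axes, in that order (R = Rz(yaw) Ry(pitch) Rx(roll)).
In Python, from bench import telemetry, optics, manip gives the robot as it stands.
- The arm moves only by the tool apply_moves, never from a script. Its argument "steps" is a list of rows, each an object of numbers: "x", "y", "z": the shift along the tool's x, y, z as a fraction of full scale; "twist": the turn about the tool's z as a fraction of full scale; "jaw": the opening, from 0 (shut) to 1 (fully open). In form: [{"x": .., "y": .., "z": .., "twist": .., "jaw": ..}, ...]. A call has 1 to 10 rows; each row is the pose to reach, as a shift and turn from the pose commanded when the call began, along the tool's axes at that moment, turning the shorter way round; what a row does not reach only later rows make up. Full scale, the value 1, is 1000 mm for a shift and 2 pi rad for a turn. A row lasts 1/10 s, in which the tool goes at most 50 mm and 8.59 degrees, less where a joint would pass 70% of its speed; a pose out of reach is approached as far as the arm can. A call with a number of a shift or a turn outside -1 to 1 is refused whole. A call with a gripper value outside its range is refused whole. The fingers move at their own pace and stop on an object; "grip_force" is the grip in N (left out, the last holds). Time passes only in rows, so rows that repeat a pose let the fingers close. It gives the time, the measured TCP pose, the force, the opening and the grip force at its end, in the units of the state.
- telemetry.get_state(): the state, without advancing time (a new reading comes with each control period).
- optics.get_image(name): name is "scene" or "top" or "wrist"; returns a dict with "color" (384x512x3 uint8, blue, green, red), "fx", "fy", "cx", "cy" (pixels), "rvec" (rotation vector, rad) and "tvec" (3), from world to camera coordinates, as OpenCV has them. Camera axes: x right, y down, z forward; pixel columns grow to the right and rows downward; lengths in mm; the calibration is good to about 2 mm. A picture is of the moment at which its call begins. There is no depth.
- manip.hand_in(): hands the job in; it is judged then, once.
The state is a dict: "time": time; "joints": joint angles; "joint_vel": joint speeds; "effort": joint torques, N m; "position": TCP position; "ee_rot": TCP orientation; "force": force on the tool from outside, world axes, zero at the start; "ft_torque": the same for the moment, N m; "gripper_width": finger opening in mm; "grasp_force": force on a finger pad.
Only numpy, scipy, OpenCV 4.12 (cv2) and the standard library are available. Lean on these libraries where they do the work, as an engineer would, in place of code of your own. Each camera call takes 0.05 s, during which the arm holds its last target. There are 200 camera calls.

### The job

Build up the gear stack on the upright shaft of the bench stand: first the large gear, then the plain round sleeve, then the small gear, and the hexagonal nut last on top, both gears with their bosses upward. Each part must sit flat on the one below it, and the tape roll, the valve housing and the ball bearing lying nearby stay where they are.

Things in the scene. Friction and masses are not known exactly. Their poses are not given: they have to be found in the camera images.
- shaft_stand: Fixed stand: dark square steel foot 80 x 80 mm, 12 mm thick, with one upright bright shaft at its centre. Shaft 16 mm in diameter; it tapers to a 6 mm tip over its last 10 mm, and the tip is 78 mm above the bench (66 mm above the foot). Four flat screw heads at the foot's corners, 3 mm high. Origin: on the shaft's axis at bench level; z up. The stand may stand anywhere among the parts, turned by up to about 35 degrees.
- large_gear: Large steel spur gear: toothed disc 66 mm in diameter and 9 mm thick, with a smooth round boss 34 mm in diameter on top of it, 20 mm high in all. Plain through bore 21 mm in diameter on its axis. Origin: centre of the underside, on the axis; z up along the axis. Starts loose on the bench, boss up; the boss (9 to 20 mm above the underside) can be gripped across. Seated on the foot, its underside is 12 mm above the bench.
- sleeve: Plain smooth steel spacer sleeve, round, 30 mm in diameter, 16 mm high. Plain through bore 21 mm in diameter on its axis. Origin: centre of the underside, on the axis; z up along the axis. Starts loose on the bench, upright. Seated in the stack, its underside is 32 mm above the bench.
- small_gear: Small steel spur gear: toothed disc 48 mm in diameter and 8 mm thick, with a smooth round boss 31 mm in diameter on top of it, 17 mm high in all. Plain through bore 21 mm in diameter on its axis. Origin: centre of the underside, on the axis; z up along the axis. Starts loose on the bench, boss up; the boss (8 to 17 mm above the underside) can be gripped across. Seated in the stack, its underside is 48 mm above the bench.
- hex_nut: Steel hexagonal nut without thread, 38 mm across the flats (two flats face its own +x and -x, the others follow every 60 degrees), 13 mm high. Plain through bore 21 mm in diameter on its axis. Origin: centre of the underside, on the axis; z up along the axis. Starts loose on the bench, lying flat. It just slides on, no turning. Seated in the stack, its underside is 65 mm above the bench and the shaft's tip is level with its top.
- tape_roll: Bystander: roll of yellow tape 58 mm in diameter, 19 mm high, lying loose on the bench. Origin: centre of the underside.
- housing_1: Bystander: small machined aluminium valve housing, block 30 x 45 mm, 31 mm high with its round neck, loose on the bench. Origin: middle of the underside.
- bearing_1: Bystander: ball bearing 26 mm in diameter, 8 mm high, lying loose on the bench. Origin: centre of the underside.
There are look-alikes about, which are no part of the job. Leave any turquoise look-alike of the large_gear alone.

How it is judged (in metres and radians):
At the end, for the whole second after the job is handed in: From the foot up, large gear, sleeve, small gear and nut all stand on the shaft, each seated flat on the one below (height of each underside within 3 mm of its seated height, axis within 5 mm of the shaft's and tilted less than 0.12 rad, boss up), at rest (z of large_gear in the frame of shaft_stand between 0.009 and 0.015 m and horizontal distance between each of large_gear, sleeve, small_gear, hex_nut and shaft_stand below 0.005 m and angle between each of large_gear, sleeve, small_gear, hex_nut's own z axis and vertical below 0.12 rad and linear speed of each of large_gear, sleeve, small_gear, hex_nut below 0.02 m/s and z of sleeve in the frame of shaft_stand between 0.029 and 0.035 m and z of small_gear in the frame of shaft_stand between 0.045 and 0.051 m and z of hex_nut in the frame of shaft_stand between 0.062 and 0.068 m); the robot touches nothing.
It fails at once if The tape roll has been moved more than 20 mm or tipped (distance of tape_roll from where it was at the start of the episode above 0.02 m or angle between tape_roll's own z axis and vertical above 0.5 rad).
It fails at once if The valve housing has been moved more than 20 mm or tipped (distance of housing_1 from where it was at the start of the episode above 0.02 m or angle between housing_1's own z axis and vertical above 0.5 rad).
It fails at once if The ball bearing has been moved more than 20 mm or tipped (distance of bearing_1 from where it was at the start of the episode above 0.02 m or angle between bearing_1's own z axis and vertical above 0.5 rad).
It also fails if it takes over 104 s, if anything falls off the work surface, if the arm or the gripper's body presses on something with over 40 N, if the wrist force passes 120 N, or if a joint passes its speed limit or range.

## Working session

There is one attempt and no reset: what is moved stays moved. The work goes in short steps, Python scripts to look and compute and a tool call to move; the robot and the scene stay as the last step left them, time stands still between calls to the robot, and variables do not carry over. Pictures are saved under pics/ and viewed, at most 14 in all, crops included, and the job is handed in when it is done.

Besides the shell and the picture viewer there is one more tool, called as name([rows], argument=value, ...), one row to a line, values as JSON. apply_moves: Moves the arm, as the interface text tells. Its arguments: {"type":"object","properties":{"steps":{"type":"array"},"grip_force":{"type":"number"}},"required":["steps"]}

```bash
mkdir -p pics; ls; python3 - <<'E'
from bench import telemetry, optics
import cv2
s=telemetry.get_state(); print({k:s[k] for k in("time","position","ee_rot","gripper_width","force")})
for n in("top","scene"):
    i=optics.get_image(n); cv2.imwrite(f"pics/{n}0.png",i["color"]); print(n,i["fx"],i["fy"],i["cx"],i["cy"],i["rvec"],i["tvec"])
E
```

```text
pics
{'time': 0.0, 'position': array([212.02204454, 534.2446675 , 241.67654827]), 'ee_rot': array([-1.79931556e+02, -9.11931665e-03,  1.58353173e+02]), 'gripper_width': 85.3049235984783, 'force': array([ 0.3416996 ,  0.2196991 , -0.17400749])}
top 398.0779558317358 398.0779558317358 258.87131818061397 190.50118259953115 [ 2.1304279  -2.15769326  0.17969404] [-162.30489604  555.27479466 1095.18013068]
scene 407.37031839014253 407.37031839014253 251.61199282833863 192.78514363616915 [ 1.25920599 -2.41672893  0.83660054] [187.94535932 446.10175518 636.61502674]
```

View pics/top0.png

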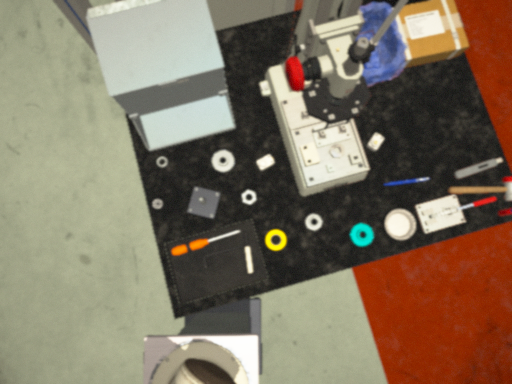

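View pics/scene0.png

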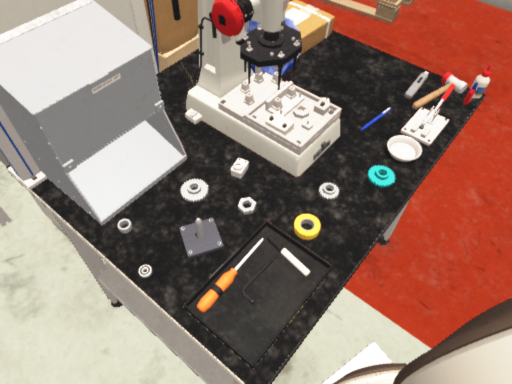

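Top view: large gear ≈(222,160), with a turquoise look-alike at (362,235). The small gear is at (313,222), the nut at (249,198), the stand at (204,202) and the tape at (276,240). The sleeve is at (162,161) or (157,204), the other being the bearing. The housing is at (265,162).

```bash
cat > h.py <<'E'
import numpy as np, cv2
from bench import telemetry, optics
def cam(i):
    K=np.array([[i["fx"],0,i["cx"]],[0,i["fy"],i["cy"]],[0,0,1.]])
    return K,cv2.Rodrigues(np.array(i["rvec"],float))[0],np.array(i["tvec"],float).ravel()
def unproj(i,px,z):
    K,R,t=cam(i); d=R.T@np.linalg.solve(K,[px[0],px[1],1.]); c=-R.T@t
    return (c+d*(z-c[2])/d[2])
def proj(i,p):
    K,R,t=cam(i); q=K@(R@np.asarray(p,float)+t); return q[:2]/q[2]
def delta(x,y,z=None,yaw=None):
    "shift in tool axes to reach world target"
    s=telemetry.get_state(); from scipy.spatial.transform import Rotation as Ro
    R=Ro.from_euler("xyz",s["ee_rot"],degrees=True).as_matrix()
    p=s["position"]; d=R.T@(np.array([x,y,p[2] if z is None else z])-p)
    return d.round(1), s["ee_rot"].round(2), p.round(1)
E
python3 - <<'E'
from h import *
i=optics.get_image("top"); j=optics.get_image("scene")
print("origin px",proj(i,[0,0,0]))
for n,a,b,z in [("large",(222,160),(195,187),20),("turq",(362,235),(382,174),20),("small",(313,222),(329,189),17),("nut",(249,198),(247,205),13),("stand",(204,202),(201,237),12),("A",(162,161),(125,226),16),("B",(157,204),(145,271),8),("tape",(276,240),(307,226),19),("housing",(265,162),(240,168),20)]:
    print(n,unproj(i,a,z)[:2].round(),unproj(j,b,z)[:2].round())
w=optics.get_image("wrist"); cv2.imwrite("pics/w0.png",w["color"])
c=j["color"][170:300,90:360]; cv2.imwrite("pics/c0.png",cv2.resize(c,None,fx=2.9,fy=2.9,interpolation=cv2.INTER_CUBIC))
K,R,t=cam(w);print("wristcam",-R.T@t,R[2],w["fx"]);print(telemetry.get_state()["position"])
E
```

```text
origin px [199.87645567 392.33341913]
large [650. -62.] [647. -62.]
turq [ 424. -465.] [ 423. -457.]
small [ 463. -325.] [ 463. -321.]
nut [ 536. -140.] [ 538. -136.]
stand [526.  -9.] [524.  -4.]
A [650. 116.] [642. 120.]
B [522. 130.] [522. 132.]
tape [ 413. -217.] [ 411. -209.]
housing [ 642. -189.] [ 636. -183.]
wristcam [149.264671   559.11556006 373.06549506] [ 0.24563512 -0.09857047 -0.96433773] 274.39795147299037
[212.08090638 534.33549657 241.99893612]
```

View pics/c0.png

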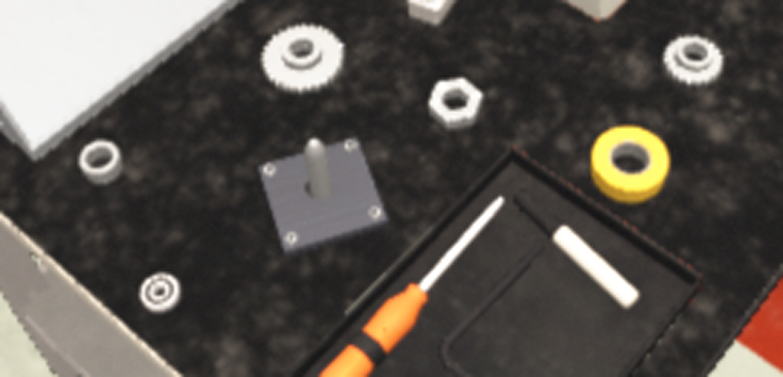

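View pics/w0.png

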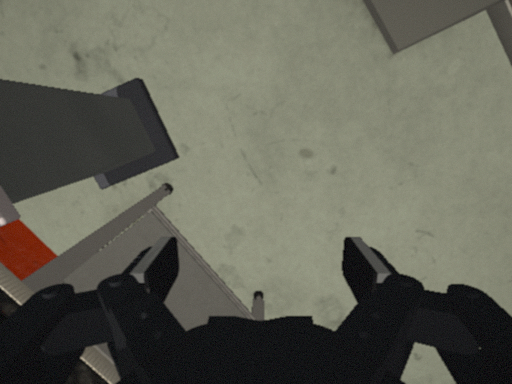

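```bash
python3 - <<'E'
from h import *
print(delta(525,-6,200))
i=optics.get_image("top"); print(unproj(i,(148,147),0),unproj(i,(233,128),0))
E
```

```text
(array([-490.2, -386.8,   42.2]), array([-179.97,   -0.  ,  158.35]), array([212.1, 534.3, 242. ]))
[697.2807506  163.28373163   0.        ] [754.18104824 -93.52500852   0.        ]
```

apply_moves([
  {"x": -0.49, "y": -0.387, "z": 0.042, "twist": -0.06, "jaw": 0.6},
  {"x": -0.49, "y": -0.387, "z": 0.042, "twist": -0.06, "jaw": 0.6},
  {"x": -0.49, "y": -0.387, "z": 0.042, "twist": -0.06, "jaw": 0.6},
  {"x": -0.49, "y": -0.387, "z": 0.042, "twist": -0.06, "jaw": 0.6},
  {"x": -0.49, "y": -0.387, "z": 0.042, "twist": -0.06, "jaw": 0.6},
  {"x": -0.49, "y": -0.387, "z": 0.042, "twist": -0.06, "jaw": 0.6},
  {"x": -0.49, "y": -0.387, "z": 0.042, "twist": -0.06, "jaw": 0.6},
  {"x": -0.49, "y": -0.387, "z": 0.042, "twist": -0.06, "jaw": 0.6},
  {"x": -0.49, "y": -0.387, "z": 0.042, "twist": -0.06, "jaw": 0.6},
  {"x": -0.49, "y": -0.387, "z": 0.042, "twist": -0.06, "jaw": 0.6},
])

```text
time: 1.3
position: [458.0, 108.6, 209.5]
ee_rot: [-180.0, 0.0, 179.9]
force: [0.6, 1.4, 0.6]
gripper_width: 51.2
grasp_force: 0.0
```

apply_moves([
  {"x": -0.065, "y": -0.11, "z": 0.009, "twist": 0, "jaw": 0.6},
  {"x": -0.065, "y": -0.11, "z": 0.009, "twist": 0, "jaw": 0.6},
  {"x": -0.065, "y": -0.11, "z": 0.009, "twist": 0, "jaw": 0.6},
  {"x": -0.065, "y": -0.11, "z": 0.009, "twist": 0, "jaw": 0.6},
  {"x": -0.065, "y": -0.11, "z": 0.009, "twist": 0, "jaw": 0.6},
])

```text
time: 1.8
position: [522.2, 0.2, 200.1]
ee_rot: [180.0, -0.0, 179.9]
force: [-0.5, 2.1, -0.1]
gripper_width: 51.2
grasp_force: 0.0
```

```bash
python3 - <<'E'
from h import *
w=optics.get_image("wrist"); cv2.imwrite("pics/w1.png",cv2.resize(w["color"],None,fx=1.5,fy=1.5,interpolation=cv2.INTER_CUBIC))
s=telemetry.get_state();print(s["position"],s["time"],s["joints"])
for n,p in dict(large=(648,-62,20),nut=(537,-138,13),tip=(525,-6,78),foot=(525,-6,12),sleeve=(646,118,16),small=(463,-323,17)).items(): print(n,proj(w,p)*1.5)
E
```

```text
[522.07329577   0.92286927 200.34633421] 1.85 [-8.36242776e+00  3.35566894e+00  9.30205904e+01  7.47827776e-03
  8.36449563e+01 -9.83070661e+01]
large [317.3376201  413.58057574]
nut [217.02725761 285.70161656]
tip [380.32404946 292.76203084]
foot [382.2227841  270.53284551]
sleeve [526.9921924  408.73494245]
small [-45.60528969 190.81322965]
```

View pics/w1.png

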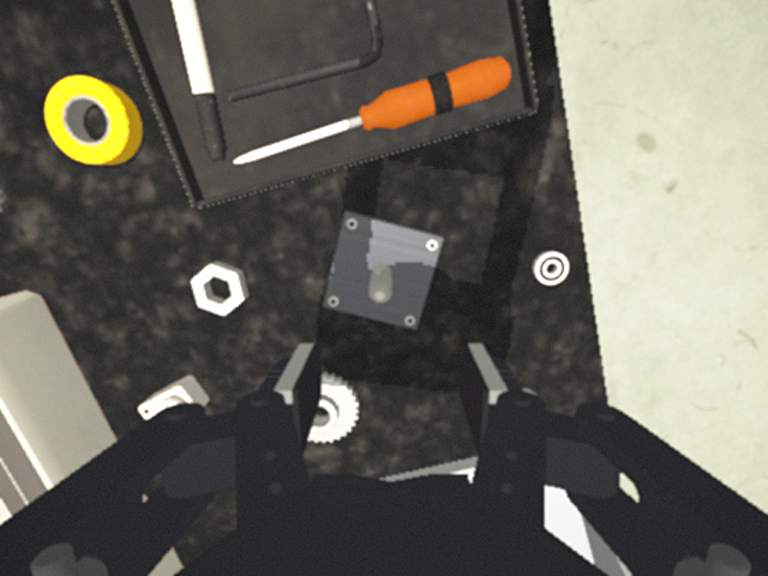

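```bash
python3 - <<'E'
from h import *
w=optics.get_image("wrist")
sc=[(352,223),(432,244),(409,321),(333,301)]
P=np.array([unproj(w,np.array(p)/1.5,15)[:2] for p in sc]); print(P.round(1),P.mean(0))
print("tip",unproj(w,np.array((380,297))/1.5,78))
print("nut",unproj(w,np.array((218.5,289))/1.5,13), unproj(w,np.array((219,288.5))/1.5,8))
print("nutcorners",[unproj(w,np.array(p)/1.5,13)[:2].round(1) for p in [(191,281),(191,301),(219,315),(246,303),(245,278),(218,263)]])
print("bearing",unproj(w,np.array((551,268))/1.5,8),"tape",unproj(w,np.array((87,119))/1.5,19),"hous",unproj(w,np.array((175,400))/1.5,25))
print("large",unproj(w,np.array((322,412))/1.5,20))
c=w["color"][135:225,200:310]
cv2.imwrite("pics/c1.png",cv2.resize(np.vstack([c]),None,fx=6,fy=6,interpolation=cv2.INTER_CUBIC))
E
```

```text
[[487.2 -28.1]
 [503.3  33.3]
 [566.3  16.3]
 [549.3 -44.9]] [526.52642581  -5.86702335]
tip [527.75873283  -5.56564501  78.        ]
nut [ 539.84039997 -136.55610779   13.        ] [ 540.75843991 -138.26094717    8.        ]
nutcorners [array([ 533.2, -157.7]), array([ 549.9, -159.9]), array([ 561.8, -138.6]), array([ 551.6, -115.6]), array([ 530.8, -114.5]), array([ 518.6, -134.6])]
bearing [523.77897983 130.01889016   8.        ] tape [ 413.93265497 -213.12693765   19.        ] hous [ 632.26228333 -178.13566461   25.        ]
large [646.62140632 -57.20923911  20.        ]
```

View pics/c1.png

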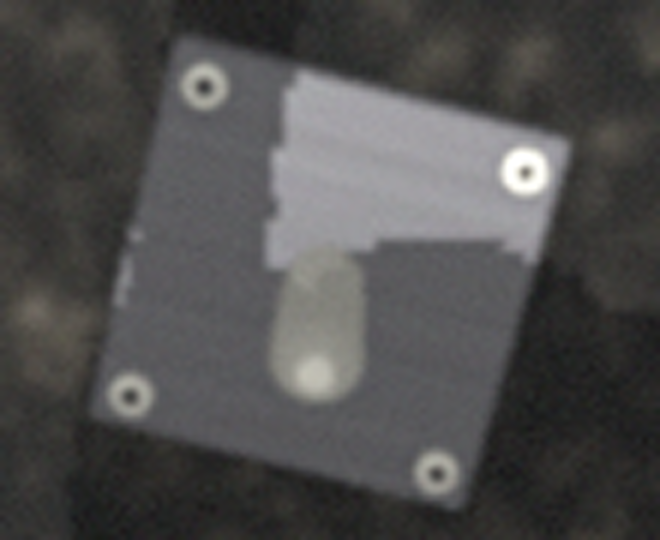

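apply_moves([
  {"x": -0.119, "y": -0.055, "z": 0, "twist": 0, "jaw": 0.55},
  {"x": -0.119, "y": -0.055, "z": 0, "twist": 0, "jaw": 0.55},
  {"x": -0.119, "y": -0.055, "z": 0, "twist": 0, "jaw": 0.55},
  {"x": -0.119, "y": -0.055, "z": 0, "twist": 0, "jaw": 0.55},
  {"x": -0.119, "y": -0.055, "z": 0, "twist": 0, "jaw": 0.55},
  {"x": -0.119, "y": -0.055, "z": 0, "twist": 0, "jaw": 0.55},
])

```text
time: 2.5
position: [640.6, -53.3, 200.8]
ee_rot: [-180.0, 0.0, -180.0]
force: [0.4, 0.4, 0.1]
gripper_width: 47.0
grasp_force: 0.0
```

```bash
cat >> h.py <<'E'
def crop(w,world,half,name,f=6):
    u=proj(w,world).round().astype(int); x0,y0=u-half
    c=w["color"][y0:y0+2*half,x0:x0+2*half]
    cv2.imwrite(f"pics/{name}.png",cv2.resize(c,None,fx=f,fy=f,interpolation=cv2.INTER_CUBIC)); return x0,y0
def blob(w,world,half=40,thr=110):
    "largest bright blob near a predicted point: outline circle, and bore hole centroid"
    u=proj(w,world).round().astype(int); x0,y0=np.maximum(u-half,0)
    g=cv2.cvtColor(w["color"],cv2.COLOR_BGR2GRAY)[y0:y0+2*half,x0:x0+2*half]
    cs,hi=cv2.findContours((g>thr).astype(np.uint8),cv2.RETR_CCOMP,cv2.CHAIN_APPROX_NONE)
    k=max((k for k in range(len(cs)) if hi[0][k][3]<0),key=lambda k:cv2.contourArea(cs[k]))
    c,r=cv2.minEnclosingCircle(cs[k]); out=[("outer",np.array(c)+(x0,y0),r)]
    for m in range(len(cs)):
        if hi[0][m][3]==k and cv2.contourArea(cs[m])>20:
            M=cv2.moments(cs[m]); out.append(("hole",np.array([M["m10"],M["m01"]])/M["m00"]+(x0,y0),(M["m00"]/np.pi)**.5))
    return out
E
python3 - <<'E'
from h import *
w=optics.get_image("wrist"); s=telemetry.get_state(); print(s["position"],s["ee_rot"])
print(crop(w,(647,-57,20),45,"c2"))
for n,u,r in blob(w,(647,-57,10),45): print(n,u,r,[unproj(w,u,z)[:2].round(1) for z in(4,9,20)])
E
```

```text
[640.53840767 -53.47144442 200.97997041] [-1.79993225e+02  2.14962715e-02 -1.79984597e+02]
(np.int64(212), np.int64(140))
outer [252.72000122 184.5       ] 27.78081703186035 [array([650.6, -62.4]), array([649.4, -62.2]), array([646.8, -61.9])]
hole [252.3303099 186.6984127] 8.377787888430086 [array([653.4, -62.9]), array([652.2, -62.7]), array([649.5, -62.4])]
```

View pics/c2.png

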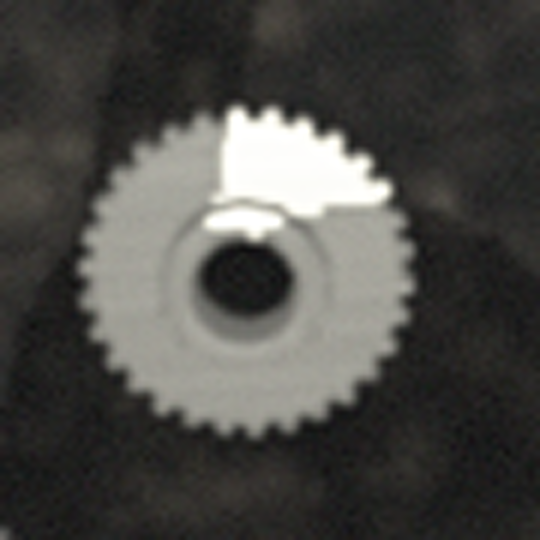

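apply_moves([
  {"x": -0.009, "y": -0.009, "z": 0.05, "twist": 0, "jaw": 0.55},
  {"x": -0.009, "y": -0.009, "z": 0.1, "twist": 0, "jaw": 0.55},
  {"x": -0.009, "y": -0.009, "z": 0.14, "twist": 0, "jaw": 0.55},
  {"x": -0.009, "y": -0.009, "z": 0.16, "twist": 0, "jaw": 0.55},
  {"x": -0.009, "y": -0.009, "z": 0.17, "twist": 0, "jaw": 0.55},
  {"x": -0.009, "y": -0.009, "z": 0.175, "twist": 0, "jaw": 0.55},
  {"x": -0.009, "y": -0.009, "z": 0.178, "twist": 0, "jaw": 0.55},
  {"x": -0.009, "y": -0.009, "z": 0.178, "twist": 0, "jaw": 0.55},
])

```text
time: 3.35
position: [650.7, -63.5, 23.5]
ee_rot: [-180.0, 0.1, 180.0]
force: [0.7, 0.4, -0.2]
gripper_width: 47.1
grasp_force: 0.0
```

apply_moves([
  {"x": 0.001, "y": 0.001, "z": 0.001, "twist": 0, "jaw": 0.55},
  {"x": 0.001, "y": 0.001, "z": 0.001, "twist": 0, "jaw": 0.3},
  {"x": 0.001, "y": 0.001, "z": 0.001, "twist": 0, "jaw": 0.3},
  {"x": 0.001, "y": 0.001, "z": 0.001, "twist": 0, "jaw": 0.3},
  {"x": 0.001, "y": 0.001, "z": 0.001, "twist": 0, "jaw": 0.3},
  {"x": 0.001, "y": 0.001, "z": 0.001, "twist": 0, "jaw": 0.3},
], grip_force=60)

```text
time: 3.95
position: [649.5, -62.5, 22.5]
ee_rot: [-180.0, 0.1, 180.0]
force: [-3.1, 2.2, 8.7]
gripper_width: 30.2
grasp_force: 59.8
```

apply_moves([
  {"x": 0, "y": 0, "z": -0.01, "twist": 0, "jaw": 0.3},
  {"x": 0, "y": 0, "z": -0.03, "twist": 0, "jaw": 0.3},
  {"x": 0, "y": 0, "z": -0.06, "twist": 0, "jaw": 0.3},
  {"x": 0, "y": 0, "z": -0.09, "twist": 0, "jaw": 0.3},
  {"x": 0, "y": 0, "z": -0.09, "twist": 0, "jaw": 0.3},
])

```text
time: 4.45
position: [651.0, -62.9, 116.7]
ee_rot: [-179.9, 0.4, 180.0]
force: [0.6, -0.2, -1.4]
gripper_width: 30.5
grasp_force: 59.9
```

```bash
python3 - <<'E'
from h import *
w=optics.get_image("wrist"); s=telemetry.get_state(); print(s["position"],s["ee_rot"],s["gripper_width"],s["force"])
cv2.imwrite("pics/w2.png",w["color"][150:384,100:412])
E
```

```text
[650.22292489 -62.72684862 114.21210973] [-179.94420974    0.2298313   179.95309007] 30.006879825292337 [-0.51241481  0.46814948 -2.17326075]
```

View pics/w2.png

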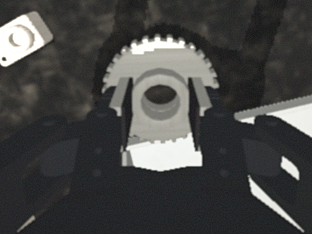

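Gear is held level; bore centre at full-image ≈(260,245).

```bash
python3 - <<'E'
from h import *
w=optics.get_image("wrist"); s=telemetry.get_state(); print(s["position"],s["ee_rot"])
print(unproj(w,(260,246),111.7),unproj(w,(260,248),111.7))
print(delta(527.2,-5.8,110))
E
```

```text
[649.50278005 -62.58820482 112.35734537] [-1.79974780e+02  8.37175440e-02  1.79953525e+02]
[647.92571184 -62.77070231 111.7       ] [649.09535637 -62.77072157 111.7       ]
(array([122.4,  56.7,   2.2]), array([-1.7997e+02,  8.0000e-02,  1.7995e+02]), array([649.5, -62.6, 112.4]))
```

apply_moves([
  {"x": 0.03, "y": 0.01, "z": -0.01, "twist": 0, "jaw": 0.3},
  {"x": 0.075, "y": 0.035, "z": -0.01, "twist": 0, "jaw": 0.3},
  {"x": 0.122, "y": 0.057, "z": -0.01, "twist": 0, "jaw": 0.3},
  {"x": 0.122, "y": 0.057, "z": -0.01, "twist": 0, "jaw": 0.3},
  {"x": 0.122, "y": 0.057, "z": -0.01, "twist": 0, "jaw": 0.3},
  {"x": 0.122, "y": 0.057, "z": -0.01, "twist": 0, "jaw": 0.3},
  {"x": 0.122, "y": 0.057, "z": -0.01, "twist": 0, "jaw": 0.3},
])

```text
time: 5.25
position: [528.0, -5.9, 121.0]
ee_rot: [-180.0, -0.0, 179.9]
force: [0.7, 0.0, -1.0]
gripper_width: 30.7
grasp_force: 59.9
```

apply_moves([
  {"x": 0.001, "y": 0, "z": 0.01, "twist": 0, "jaw": 0.3},
  {"x": 0.001, "y": 0, "z": 0.02, "twist": 0, "jaw": 0.3},
  {"x": 0.001, "y": 0, "z": 0.03, "twist": 0, "jaw": 0.3},
  {"x": 0.001, "y": 0, "z": 0.035, "twist": 0, "jaw": 0.3},
  {"x": 0.001, "y": 0, "z": 0.04, "twist": 0, "jaw": 0.3},
  {"x": 0.001, "y": 0, "z": 0.045, "twist": 0, "jaw": 0.3},
  {"x": 0.001, "y": 0, "z": 0.045, "twist": 0, "jaw": 0.3},
])

```text
time: 5.95
position: [526.1, -5.4, 75.8]
ee_rot: [180.0, -0.0, 180.0]
force: [0.8, -1.2, -1.3]
gripper_width: 30.3
grasp_force: 59.9
```

apply_moves([
  {"x": -0.001, "y": 0, "z": 0.01, "twist": 0, "jaw": 0.3},
  {"x": -0.001, "y": 0, "z": 0.02, "twist": 0, "jaw": 0.3},
  {"x": -0.001, "y": 0, "z": 0.03, "twist": 0, "jaw": 0.3},
  {"x": -0.001, "y": 0, "z": 0.035, "twist": 0, "jaw": 0.3},
  {"x": -0.001, "y": 0, "z": 0.038, "twist": 0, "jaw": 0.3},
  {"x": -0.001, "y": 0, "z": 0.04, "twist": 0, "jaw": 0.3},
  {"x": -0.001, "y": 0, "z": 0.04, "twist": 0, "jaw": 0.3},
])

```text
time: 6.65
position: [527.3, -5.5, 36.3]
ee_rot: [-180.0, -0.0, 180.0]
force: [-1.7, -0.7, -1.9]
gripper_width: 30.4
grasp_force: 59.8
```

apply_moves([
  {"x": 0, "y": 0, "z": 0.001, "twist": 0, "jaw": 0.3},
  {"x": 0, "y": 0, "z": 0.001, "twist": 0, "jaw": 0.6},
  {"x": 0, "y": 0, "z": 0.001, "twist": 0, "jaw": 0.6},
  {"x": 0, "y": 0, "z": 0.001, "twist": 0, "jaw": 0.6},
  {"x": 0, "y": 0, "z": -0.02, "twist": 0, "jaw": 0.6},
  {"x": 0, "y": 0, "z": -0.07, "twist": 0, "jaw": 0.6},
  {"x": 0, "y": 0, "z": -0.12, "twist": 0, "jaw": 0.6},
  {"x": 0, "y": 0, "z": -0.165, "twist": 0, "jaw": 0.6},
  {"x": 0, "y": 0, "z": -0.165, "twist": 0, "jaw": 0.6},
  {"x": 0, "y": 0, "z": -0.165, "twist": 0, "jaw": 0.6},
])

```text
time: 7.65
position: [527.7, -5.4, 202.4]
ee_rot: [-180.0, 0.1, 180.0]
force: [0.4, 0.1, -0.3]
gripper_width: 51.3
grasp_force: 0.0
```

```bash
python3 - <<'E'
from h import *
w=optics.get_image("wrist"); s=telemetry.get_state(); print(s["position"],s["ee_rot"],s["force"])
print(crop(w,(527,-6,32),45,"c3"))
for n,u,r in blob(w,(527,-6,21),45): print(n,u,r,[unproj(w,u,z)[:2].round(1) for z in(21,)])
print(delta(641,127,200))
E
```

```text
[527.16482791  -5.33828088 201.04178667] [-1.79998445e+02 -8.18815580e-03  1.79958854e+02] [-0.73229616 -1.03079186 -1.10462322]
(np.int64(215), np.int64(135))
outer [267.14744186 173.54679108] 37.9046630859375 [array([521.4,   2.7])]
hole [266.79432624 179.79432624] 2.7350104799285653 [array([528.8,   2.3])]
(array([-113.7,  132.4,    1. ]), array([-1.8000e+02, -1.0000e-02,  1.7996e+02]), array([527.2,  -5.3, 201. ]))
```

View pics/c3.png

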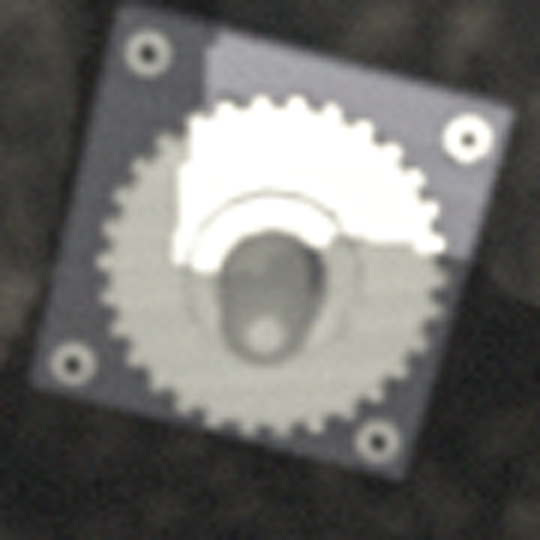

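Large gear is flat on the foot, with the shaft through its bore. Next is the sleeve.

apply_moves([
  {"x": -0.113, "y": 0.132, "z": 0, "twist": 0, "jaw": 0.5},
  {"x": -0.113, "y": 0.132, "z": 0, "twist": 0, "jaw": 0.5},
  {"x": -0.113, "y": 0.132, "z": 0, "twist": 0, "jaw": 0.5},
  {"x": -0.113, "y": 0.132, "z": 0, "twist": 0, "jaw": 0.5},
  {"x": -0.113, "y": 0.132, "z": 0, "twist": 0, "jaw": 0.5},
  {"x": -0.113, "y": 0.132, "z": 0, "twist": 0, "jaw": 0.5},
  {"x": -0.113, "y": 0.132, "z": 0, "twist": 0, "jaw": 0.5},
])

```text
time: 8.4
position: [639.8, 125.8, 200.6]
ee_rot: [-180.0, -0.1, 179.9]
force: [0.5, -0.6, -0.3]
gripper_width: 42.4
grasp_force: 0.0
```

```bash
python3 - <<'E'
from h import *
w=optics.get_image("wrist"); s=telemetry.get_state(); print(s["position"],s["ee_rot"],s["force"])
cv2.imwrite("pics/w3.png",cv2.resize(w["color"][90:330,120:440],None,fx=2.4,fy=2.4,interpolation=cv2.INTER_CUBIC))
for n,u,r in blob(w,(646,118,16),28): print(n,u,r,[unproj(w,u,z)[:2].round(1) for z in(0,8,16,)])
E
```

```text
[639.90279401 125.66493557 201.05033877] [-1.79984056e+02 -4.16027696e-02  1.79905385e+02] [ 0.21943798 -0.78876102  0.00885254]
outer [253.45454597 185.40909004] 12.685501098632812 [array([651.6, 117.5]), array([649.7, 117.7]), array([647.8, 117.9])]
hole [253.75355805 185.8411985 ] 8.415696624516205 [array([652.2, 117.9]), array([650.2, 118. ]), array([648.3, 118.2])]
```

View pics/w3.png

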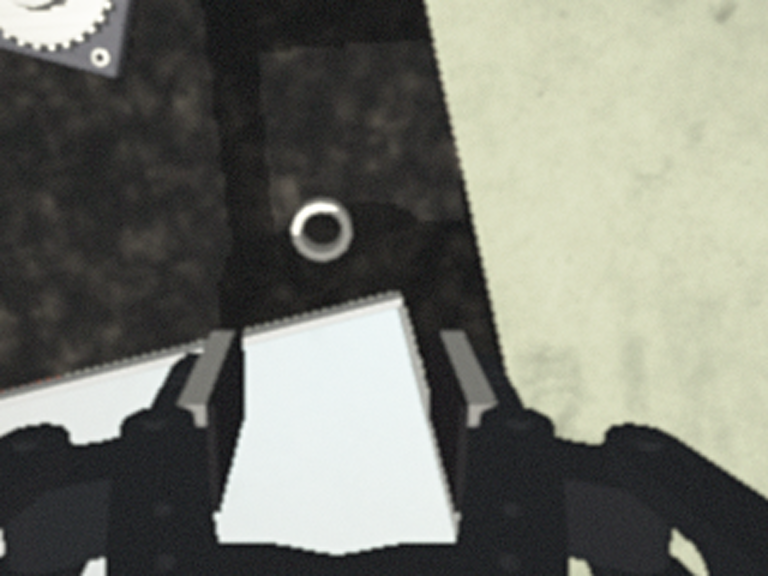

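Sleeve seen at crop (322,230), world (648,118). The hood edge is about 45 mm behind it, so I descend with checks.

apply_moves([
  {"x": -0.008, "y": -0.008, "z": 0.03, "twist": 0, "jaw": 0.5},
  {"x": -0.008, "y": -0.008, "z": 0.06, "twist": 0, "jaw": 0.5},
  {"x": -0.008, "y": -0.008, "z": 0.09, "twist": 0, "jaw": 0.5},
  {"x": -0.008, "y": -0.008, "z": 0.11, "twist": 0, "jaw": 0.5},
  {"x": -0.008, "y": -0.008, "z": 0.13, "twist": 0, "jaw": 0.5},
  {"x": -0.008, "y": -0.008, "z": 0.15, "twist": 0, "jaw": 0.5},
  {"x": -0.008, "y": -0.008, "z": 0.165, "twist": 0, "jaw": 0.5},
  {"x": -0.008, "y": -0.008, "z": 0.165, "twist": 0, "jaw": 0.5},
  {"x": -0.008, "y": -0.008, "z": 0.165, "twist": 0, "jaw": 0.5},
])

```text
time: 9.35
position: [648.5, 118.2, 37.0]
ee_rot: [-180.0, 0.0, 179.9]
force: [0.5, -0.9, 1.1]
gripper_width: 42.8
grasp_force: 0.0
```

apply_moves([
  {"x": 0, "y": 0, "z": 0.01, "twist": 0, "jaw": 0.5},
  {"x": 0, "y": 0, "z": 0.021, "twist": 0, "jaw": 0.5},
  {"x": 0, "y": 0, "z": 0.021, "twist": 0, "jaw": 0.5},
  {"x": 0, "y": 0, "z": 0.021, "twist": 0, "jaw": 0.2},
  {"x": 0, "y": 0, "z": 0.021, "twist": 0, "jaw": 0.2},
  {"x": 0, "y": 0, "z": 0.021, "twist": 0, "jaw": 0.2},
  {"x": 0, "y": 0, "z": 0.021, "twist": 0, "jaw": 0.2},
  {"x": 0, "y": 0, "z": 0.021, "twist": 0, "jaw": 0.2},
], grip_force=50)

```text
time: 10.15
position: [648.5, 118.5, 15.5]
ee_rot: [-180.0, 0.0, 180.0]
force: [0.1, 0.1, 0.6]
gripper_width: 26.7
grasp_force: 49.2
```

apply_moves([
  {"x": 0, "y": 0, "z": -0.02, "twist": 0, "jaw": 0.2},
  {"x": 0, "y": 0, "z": -0.06, "twist": 0, "jaw": 0.2},
  {"x": 0, "y": 0, "z": -0.1, "twist": 0, "jaw": 0.2},
  {"x": 0.03, "y": -0.03, "z": -0.125, "twist": 0, "jaw": 0.2},
  {"x": 0.06, "y": -0.06, "z": -0.125, "twist": 0, "jaw": 0.2},
  {"x": 0.09, "y": -0.09, "z": -0.125, "twist": 0, "jaw": 0.2},
  {"x": 0.121, "y": -0.124, "z": -0.125, "twist": 0, "jaw": 0.2},
  {"x": 0.121, "y": -0.124, "z": -0.125, "twist": 0, "jaw": 0.2},
  {"x": 0.121, "y": -0.124, "z": -0.125, "twist": 0, "jaw": 0.2},
  {"x": 0.121, "y": -0.124, "z": -0.125, "twist": 0, "jaw": 0.2},
])

```text
time: 11.15
position: [527.9, -5.1, 140.6]
ee_rot: [180.0, 0.0, 180.0]
force: [-0.3, -0.6, -1.0]
gripper_width: 27.5
grasp_force: 49.4
```

apply_moves([
  {"x": 0, "y": 0, "z": 0.02, "twist": 0, "jaw": 0.2},
  {"x": 0, "y": 0, "z": 0.04, "twist": 0, "jaw": 0.2},
  {"x": 0, "y": 0, "z": 0.05, "twist": 0, "jaw": 0.2},
  {"x": 0, "y": 0, "z": 0.055, "twist": 0, "jaw": 0.2},
  {"x": 0, "y": 0, "z": 0.06, "twist": 0, "jaw": 0.2},
  {"x": 0, "y": 0, "z": 0.065, "twist": 0, "jaw": 0.2},
  {"x": 0, "y": 0, "z": 0.07, "twist": 0, "jaw": 0.2},
  {"x": 0, "y": 0, "z": 0.07, "twist": 0, "jaw": 0.2},
])

```text
time: 11.95
position: [527.1, -5.4, 70.0]
ee_rot: [-180.0, -0.0, 180.0]
force: [-0.8, -0.2, 0.5]
gripper_width: 27.2
grasp_force: 49.4
```

Free of contact; seat, release and rise.

apply_moves([
  {"x": 0, "y": 0, "z": 0.01, "twist": 0, "jaw": 0.2},
  {"x": 0, "y": 0, "z": 0.016, "twist": 0, "jaw": 0.2},
  {"x": 0, "y": 0, "z": 0.02, "twist": 0, "jaw": 0.2},
  {"x": 0, "y": 0, "z": 0.022, "twist": 0, "jaw": 0.2},
  {"x": 0, "y": 0, "z": 0.022, "twist": 0, "jaw": 0.2},
  {"x": 0, "y": 0, "z": 0.022, "twist": 0, "jaw": 0.2},
])

```text
time: 12.55
position: [527.4, -5.4, 48.6]
ee_rot: [-180.0, 0.0, 180.0]
force: [0.0, 0.7, 0.1]
gripper_width: 27.2
grasp_force: 49.4
```

apply_moves([
  {"x": 0, "y": 0, "z": 0, "twist": 0, "jaw": 0.55},
  {"x": 0, "y": 0, "z": 0, "twist": 0, "jaw": 0.55},
  {"x": 0, "y": 0, "z": 0, "twist": 0, "jaw": 0.55},
  {"x": 0, "y": 0, "z": -0.02, "twist": 0, "jaw": 0.55},
  {"x": 0, "y": 0, "z": -0.07, "twist": 0, "jaw": 0.55},
  {"x": 0, "y": 0, "z": -0.11, "twist": 0, "jaw": 0.55},
  {"x": 0, "y": 0, "z": -0.15, "twist": 0, "jaw": 0.55},
  {"x": 0, "y": 0, "z": -0.15, "twist": 0, "jaw": 0.55},
  {"x": 0, "y": 0, "z": -0.15, "twist": 0, "jaw": 0.55},
])

```text
time: 13.45
position: [527.5, -5.4, 199.0]
ee_rot: [-180.0, 0.1, 180.0]
force: [-0.3, 0.3, -0.8]
gripper_width: 46.9
grasp_force: 0.0
```

```bash
python3 - <<'E'
from h import *
w=optics.get_image("wrist"); s=telemetry.get_state(); print(s["position"],s["ee_rot"],s["force"])
print(crop(w,(527,-6,48),40,"c4"))
i=optics.get_image("top")
for n,u,r in blob(i,(463,-323,17),16): print(n,u,r,unproj(i,u,12)[:2])
j=optics.get_image("scene")
for n,u,r in blob(j,(463,-323,17),20): print(n,u,r,unproj(j,u,12)[:2])
E
```

```text
[527.13025255  -5.38876077 197.92938136] [-1.79997137e+02 -1.72307029e-02  1.79954290e+02] [-0.3601453   0.86344956  0.23752761]
(np.int64(220), np.int64(144))
outer [313.43069267 221.67821789] 8.596203804016113 [ 464.46209705 -327.40937143]
hole [313.77619048 221.41428571] 3.3377905890622728 [ 465.21800378 -328.44399582]
outer [329.5 188.5] 27.57726287841797 [ 465.79344105 -326.45634556]
```

View pics/c4.png

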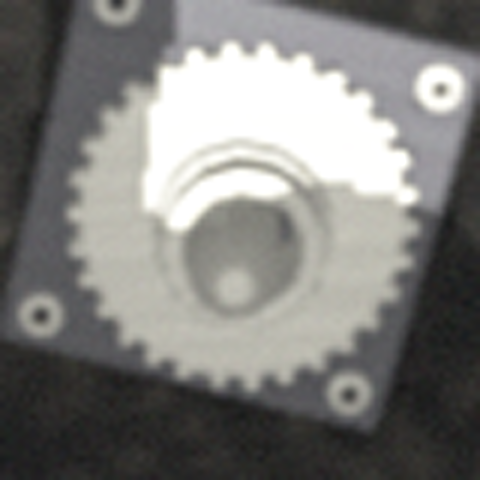

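Sleeve is flat on the boss with the shaft through it. Next is the small gear.

apply_moves([
  {"x": 0.07, "y": -0.313, "z": 0, "twist": 0, "jaw": 0.5},
  {"x": 0.07, "y": -0.313, "z": 0, "twist": 0, "jaw": 0.5},
  {"x": 0.07, "y": -0.313, "z": 0, "twist": 0, "jaw": 0.5},
  {"x": 0.07, "y": -0.313, "z": 0, "twist": 0, "jaw": 0.5},
  {"x": 0.07, "y": -0.313, "z": 0, "twist": 0, "jaw": 0.5},
  {"x": 0.07, "y": -0.313, "z": 0, "twist": 0, "jaw": 0.5},
  {"x": 0.07, "y": -0.313, "z": 0, "twist": 0, "jaw": 0.5},
  {"x": 0.07, "y": -0.313, "z": 0, "twist": 0, "jaw": 0.5},
  {"x": 0.07, "y": -0.313, "z": 0, "twist": 0, "jaw": 0.5},
  {"x": 0.07, "y": -0.313, "z": 0, "twist": 0, "jaw": 0.5},
])

```text
time: 14.6
position: [457.2, -317.5, 197.9]
ee_rot: [180.0, -0.0, 180.0]
force: [-0.0, 1.0, -0.3]
gripper_width: 42.9
grasp_force: 0.0
```

```bash
python3 - <<'E'
from h import *
w=optics.get_image("wrist"); s=telemetry.get_state(); print(s["position"],s["ee_rot"],s["force"])
cv2.imwrite("pics/w5.png",cv2.resize(w["color"][90:330,100:420],None,fx=2.4,fy=2.4,interpolation=cv2.INTER_CUBIC))
for n,u,r in blob(w,(465,-327,10),35): print(n,u,r,[unproj(w,u,z)[:2].round(1) for z in(4,8,17)])
E
```

```text
[ 457.30761812 -317.38850766  198.12450705] [ 1.79978699e+02 -2.28725604e-02 -1.79981929e+02] [0.16619886 0.41441018 0.17599833]
outer [251.47126389 183.70545959] 20.59955596923828 [array([ 465.4, -327.8]), array([ 464.5, -327.7]), array([ 462.4, -327.4])]
hole [251.37392662 184.55191257] 8.243734633055537 [array([ 466.5, -327.9]), array([ 465.5, -327.8]), array([ 463.4, -327.5])]
```

View pics/w5.png

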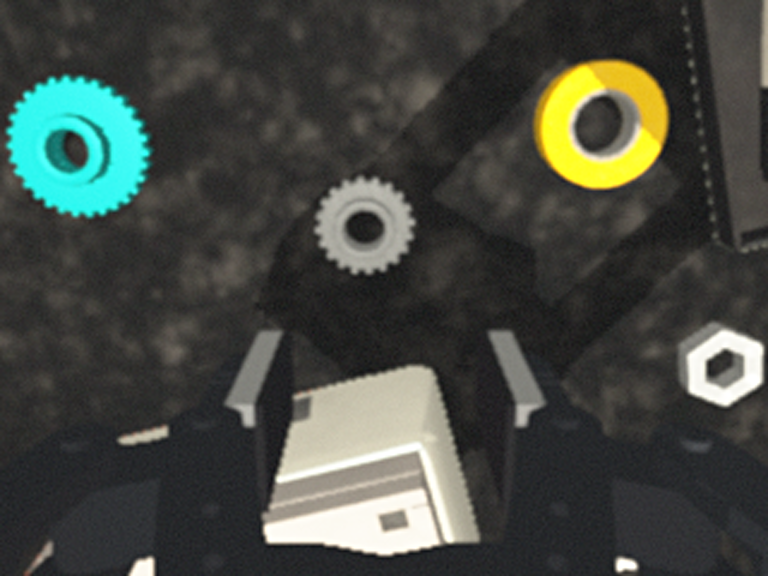

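Small gear at crop (364,227), boss up, is at world (464.3,-327.6). The turquoise gear, tape and nut are clear of the fingers.

apply_moves([
  {"x": -0.007, "y": -0.01, "z": 0.04, "twist": 0, "jaw": 0.5},
  {"x": -0.007, "y": -0.01, "z": 0.08, "twist": 0, "jaw": 0.5},
  {"x": -0.007, "y": -0.01, "z": 0.12, "twist": 0, "jaw": 0.5},
  {"x": -0.007, "y": -0.01, "z": 0.15, "twist": 0, "jaw": 0.5},
  {"x": -0.007, "y": -0.01, "z": 0.165, "twist": 0, "jaw": 0.5},
  {"x": -0.007, "y": -0.01, "z": 0.172, "twist": 0, "jaw": 0.5},
  {"x": -0.007, "y": -0.01, "z": 0.172, "twist": 0, "jaw": 0.5},
  {"x": -0.007, "y": -0.01, "z": 0.172, "twist": 0, "jaw": 0.5},
])

```text
time: 15.45
position: [464.7, -328.8, 27.9]
ee_rot: [-179.9, 0.1, 180.0]
force: [-0.4, -0.6, -0.2]
gripper_width: 42.6
grasp_force: 0.0
```

apply_moves([
  {"x": 0, "y": 0, "z": 0.003, "twist": 0, "jaw": 0.5},
  {"x": 0, "y": 0, "z": 0.005, "twist": 0, "jaw": 0.5},
  {"x": 0, "y": 0, "z": 0.005, "twist": 0, "jaw": 0.5},
])

```text
time: 15.75
position: [464.1, -328.4, 21.5]
ee_rot: [-180.0, 0.0, 179.9]
force: [-0.6, -0.3, -0.2]
gripper_width: 43.1
grasp_force: 0.0
```

apply_moves([
  {"x": 0, "y": 0.0005, "z": 0.001, "twist": 0, "jaw": 0.2},
  {"x": 0, "y": 0.0005, "z": 0.001, "twist": 0, "jaw": 0.2},
  {"x": 0, "y": 0.0005, "z": 0.001, "twist": 0, "jaw": 0.2},
  {"x": 0, "y": 0.0005, "z": 0.001, "twist": 0, "jaw": 0.2},
  {"x": 0, "y": 0.0005, "z": 0.001, "twist": 0, "jaw": 0.2},
  {"x": 0, "y": 0.0005, "z": 0.001, "twist": 0, "jaw": 0.2},
], grip_force=60)

```text
time: 16.35
position: [464.2, -328.1, 21.3]
ee_rot: [-180.0, 0.0, 180.0]
force: [-4.1, 2.0, 12.2]
gripper_width: 27.3
grasp_force: 58.3
```

apply_moves([
  {"x": 0, "y": 0, "z": -0.02, "twist": 0, "jaw": 0.2},
  {"x": 0, "y": 0, "z": -0.06, "twist": 0, "jaw": 0.2},
  {"x": 0, "y": 0, "z": -0.1, "twist": 0, "jaw": 0.2},
  {"x": -0.005, "y": 0.03, "z": -0.125, "twist": 0, "jaw": 0.2},
  {"x": -0.013, "y": 0.07, "z": -0.125, "twist": 0, "jaw": 0.2},
  {"x": -0.022, "y": 0.115, "z": -0.125, "twist": 0, "jaw": 0.2},
  {"x": -0.031, "y": 0.16, "z": -0.125, "twist": 0, "jaw": 0.2},
  {"x": -0.04, "y": 0.205, "z": -0.125, "twist": 0, "jaw": 0.2},
  {"x": -0.049, "y": 0.25, "z": -0.125, "twist": 0, "jaw": 0.2},
  {"x": -0.057, "y": 0.29, "z": -0.125, "twist": 0, "jaw": 0.2},
])

```text
time: 17.35
position: [521.3, -35.7, 145.6]
ee_rot: [180.0, 0.0, 180.0]
force: [1.6, -0.1, -0.7]
gripper_width: 27.2
grasp_force: 59.2
```

apply_moves([
  {"x": -0.004, "y": 0.02, "z": 0, "twist": 0, "jaw": 0.2},
  {"x": -0.006, "y": 0.032, "z": 0, "twist": 0, "jaw": 0.2},
  {"x": -0.006, "y": 0.032, "z": 0, "twist": 0, "jaw": 0.2},
  {"x": -0.006, "y": 0.032, "z": 0, "twist": 0, "jaw": 0.2},
  {"x": -0.006, "y": 0.032, "z": 0, "twist": 0, "jaw": 0.2},
])

```text
time: 17.85
position: [527.2, -7.0, 145.4]
ee_rot: [-180.0, -0.0, 179.9]
force: [-0.4, 0.5, -0.6]
gripper_width: 26.8
grasp_force: 59.3
```

```bash
python3 - <<'E'
from h import *
w=optics.get_image("wrist"); s=telemetry.get_state(); p=s["position"]; print(p,s["ee_rot"],s["force"],s["gripper_width"])
print(delta(527.2,-5.6))
E
```

```text
[527.23082648  -6.99076991 145.38725261] [-1.79985763e+02 -7.13520739e-03  1.79875686e+02] [-0.06576409  0.01824342 -0.07206652] 27.364835825067903
(array([ 0. ,  1.4, -0. ]), array([-1.7999e+02, -1.0000e-02,  1.7988e+02]), array([527.2,  -7. , 145.4]))
```

apply_moves([
  {"x": 0, "y": 0.001, "z": 0.02, "twist": 0, "jaw": 0.2},
  {"x": 0, "y": 0.001, "z": 0.04, "twist": 0, "jaw": 0.2},
  {"x": 0, "y": 0.001, "z": 0.047, "twist": 0, "jaw": 0.2},
  {"x": 0, "y": 0.001, "z": 0.052, "twist": 0, "jaw": 0.2},
  {"x": 0, "y": 0.001, "z": 0.057, "twist": 0, "jaw": 0.2},
  {"x": 0, "y": 0.001, "z": 0.062, "twist": 0, "jaw": 0.2},
  {"x": 0, "y": 0.001, "z": 0.062, "twist": 0, "jaw": 0.2},
])

```text
time: 18.6
position: [527.2, -5.0, 83.1]
ee_rot: [-180.0, -0.0, 180.0]
force: [0.7, -0.1, -0.7]
gripper_width: 27.1
grasp_force: 59.3
```

apply_moves([
  {"x": 0, "y": 0, "z": 0.005, "twist": 0, "jaw": 0.2},
  {"x": 0, "y": 0, "z": 0.009, "twist": 0, "jaw": 0.2},
  {"x": 0, "y": 0, "z": 0.012, "twist": 0, "jaw": 0.2},
  {"x": 0, "y": 0, "z": 0.013, "twist": 0, "jaw": 0.2},
  {"x": 0, "y": 0, "z": 0.013, "twist": 0, "jaw": 0.2},
])

```text
time: 19.1
position: [527.3, -4.9, 70.3]
ee_rot: [-180.0, -0.0, 180.0]
force: [-0.0, -0.9, -0.6]
gripper_width: 27.4
grasp_force: 59.3
```

apply_moves([
  {"x": 0, "y": 0, "z": 0.001, "twist": 0, "jaw": 0.55},
  {"x": 0, "y": 0, "z": 0.001, "twist": 0, "jaw": 0.55},
  {"x": 0, "y": 0, "z": 0.001, "twist": 0, "jaw": 0.55},
  {"x": 0, "y": 0, "z": -0.02, "twist": 0, "jaw": 0.55},
  {"x": 0, "y": 0, "z": -0.06, "twist": 0, "jaw": 0.6},
  {"x": 0, "y": 0, "z": -0.1, "twist": 0, "jaw": 0.6},
  {"x": 0, "y": 0, "z": -0.13, "twist": 0, "jaw": 0.6},
  {"x": 0, "y": 0, "z": -0.13, "twist": 0, "jaw": 0.6},
])

```text
time: 19.9
position: [528.7, -5.1, 204.9]
ee_rot: [-179.9, 0.4, 180.0]
force: [-0.9, 0.6, -0.7]
gripper_width: 51.1
grasp_force: 0.0
```

```bash
python3 - <<'E'
from h import *
w=optics.get_image("wrist"); s=telemetry.get_state(); print(s["position"],s["ee_rot"],s["force"])
print(crop(w,(527,-6,65),40,"c6"))
E
```

```text
[528.03494961  -5.00094568 202.32796575] [-179.96249612    0.20408584  179.95756144] [-0.32385557  0.34833651 -1.0510412 ]
(np.int64(219), np.int64(145))
```

View pics/c6.png

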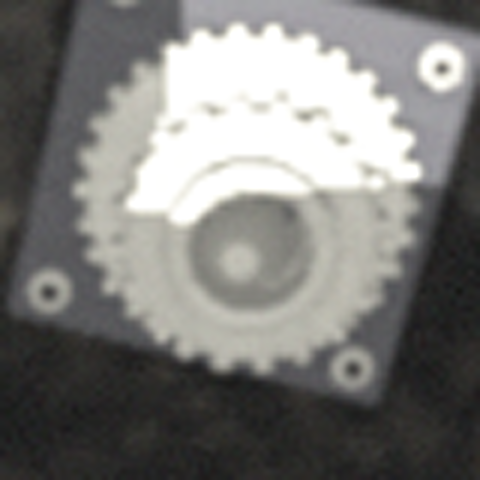

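apply_moves([
  {"x": -0.007, "y": -0.126, "z": 0, "twist": 0, "jaw": 0.6},
  {"x": -0.007, "y": -0.126, "z": 0, "twist": 0, "jaw": 0.6},
  {"x": -0.007, "y": -0.126, "z": 0, "twist": 0, "jaw": 0.6},
  {"x": -0.007, "y": -0.126, "z": 0, "twist": 0, "jaw": 0.6},
  {"x": -0.007, "y": -0.126, "z": 0, "twist": 0, "jaw": 0.6},
  {"x": -0.007, "y": -0.126, "z": 0, "twist": 0, "jaw": 0.6},
])

```text
time: 20.55
position: [534.0, -130.2, 199.8]
ee_rot: [180.0, -0.1, 180.0]
force: [-0.4, -0.2, 0.3]
gripper_width: 51.4
grasp_force: 0.0
```

```bash
python3 - <<'E'
from h import *
w=optics.get_image("wrist"); s=telemetry.get_state(); print(s["position"],s["ee_rot"],s["force"])
for n,u,r in blob(w,(540,-137,10),28): print(n,u,r,[unproj(w,u,z)[:2].round(1) for z in(6,13)])
# hex outline: orientation of convex hull in world plane z=13
u=proj(w,(540,-137,10)).round().astype(int); x0,y0=u-28
c=cv2.resize(w["color"][y0:y0+56,x0:x0+56],None,fx=10,fy=10,interpolation=cv2.INTER_CUBIC); cv2.imwrite("pics/c7.png",c)
g=cv2.cvtColor(c,cv2.COLOR_BGR2GRAY); cs,_=cv2.findContours((g>100).astype(np.uint8),cv2.RETR_EXTERNAL,cv2.CHAIN_APPROX_NONE)
k=max(cs,key=cv2.contourArea); h=cv2.approxPolyDP(cv2.convexHull(k),12,True)[:,0]
W=np.array([unproj(w,(p+.5)/10-.5+(x0,y0),13)[:2] for p in h]); print(W.round(1), W.mean(0))
d=np.roll(W,-1,0)-W; print(np.hypot(*d.T).round(1),np.degrees(np.arctan2(d[:,1],d[:,0])).round(1))
E
```

```text
[ 534.1101913  -129.99371647  200.00239247] [ 1.79984219e+02 -3.39416406e-02 -1.79989850e+02] [-7.24552659e-01  3.47874817e-04  7.56832915e-01]
outer [252.64893532 182.70567322] 17.904415130615234 [array([ 540.9, -139.1]), array([ 539.3, -138.9])]
hole [252.53759398 182.92857143] 9.201653640780462 [array([ 541.2, -139.2]), array([ 539.6, -139. ])]
[[ 518.2 -142.4]
 [ 524.2 -123.4]
 [ 527.9 -120.7]
 [ 547.9 -119. ]
 [ 561.6 -135.9]
 [ 554.5 -155. ]
 [ 551.7 -157.1]
 [ 531.6 -158.8]] [ 539.71307156 -139.02826195]
[19.9  4.6 20.1 21.7 20.3  3.6 20.1 21.2] [  72.4   36.5    4.9  -51.2 -110.2 -143.7 -175.1  129.3]
```

View pics/c7.png

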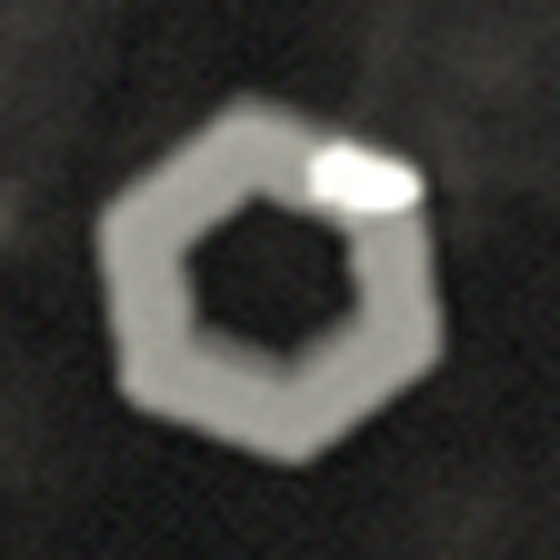

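Small gear is seated flat. The nut is at world (539.7,-139.0) with its edges turned about +7.5°, so I twist the jaws to match.

apply_moves([
  {"x": -0.0055, "y": -0.009, "z": 0.04, "twist": -0.021, "jaw": 0.65},
  {"x": -0.0055, "y": -0.009, "z": 0.08, "twist": -0.021, "jaw": 0.65},
  {"x": -0.0055, "y": -0.009, "z": 0.12, "twist": -0.021, "jaw": 0.65},
  {"x": -0.0055, "y": -0.009, "z": 0.15, "twist": -0.021, "jaw": 0.65},
  {"x": -0.0055, "y": -0.009, "z": 0.165, "twist": -0.021, "jaw": 0.65},
  {"x": -0.0055, "y": -0.009, "z": 0.175, "twist": -0.021, "jaw": 0.65},
  {"x": -0.0055, "y": -0.009, "z": 0.18, "twist": -0.021, "jaw": 0.65},
  {"x": -0.0055, "y": -0.009, "z": 0.18, "twist": -0.021, "jaw": 0.65},
  {"x": -0.0055, "y": -0.009, "z": 0.18, "twist": -0.021, "jaw": 0.65},
])

```text
time: 21.5
position: [540.2, -139.9, 21.3]
ee_rot: [-180.0, 0.1, -172.5]
force: [1.1, -0.2, 0.6]
gripper_width: 55.4
grasp_force: 0.0
```

apply_moves([
  {"x": 0, "y": 0.0005, "z": 0.004, "twist": 0, "jaw": 0.65},
  {"x": 0, "y": 0.0005, "z": 0.007, "twist": 0, "jaw": 0.65},
  {"x": 0, "y": 0.0005, "z": 0.007, "twist": 0, "jaw": 0.65},
  {"x": 0, "y": 0.0005, "z": 0.007, "twist": 0, "jaw": 0.3},
  {"x": 0, "y": 0.0005, "z": 0.007, "twist": 0, "jaw": 0.3},
  {"x": 0, "y": 0.0005, "z": 0.007, "twist": 0, "jaw": 0.3},
  {"x": 0, "y": 0.0005, "z": 0.007, "twist": 0, "jaw": 0.3},
  {"x": 0, "y": 0.0005, "z": 0.007, "twist": 0, "jaw": 0.3},
], grip_force=60)

```text
time: 22.3
position: [539.7, -139.6, 13.8]
ee_rot: [-180.0, 0.0, -172.5]
force: [-1.5, 0.1, 5.5]
gripper_width: 36.4
grasp_force: 60.6
```

apply_moves([
  {"x": 0, "y": 0, "z": -0.02, "twist": 0, "jaw": 0.3},
  {"x": 0, "y": 0, "z": -0.06, "twist": 0, "jaw": 0.3},
  {"x": 0, "y": 0, "z": -0.1, "twist": 0, "jaw": 0.3},
  {"x": 0, "y": 0, "z": -0.135, "twist": 0, "jaw": 0.3},
  {"x": 0, "y": 0, "z": -0.135, "twist": 0, "jaw": 0.3},
  {"x": 0, "y": 0, "z": -0.135, "twist": 0, "jaw": 0.3},
])

```text
time: 22.9
position: [539.8, -139.5, 148.8]
ee_rot: [-180.0, 0.1, -172.5]
force: [0.7, 0.6, -1.2]
gripper_width: 36.1
grasp_force: 60.2
```

```bash
python3 - <<'E'
from h import *
w=optics.get_image("wrist"); s=telemetry.get_state(); p=s["position"]; print(p,s["ee_rot"],s["force"],s["gripper_width"],s["grasp_force"])
print(delta(527.2,-5.6,150))
zt=p[2]-13.8+13
g=cv2.cvtColor(w["color"],cv2.COLOR_BGR2GRAY); u=proj(w,(p[0],p[1],zt)).round().astype(int); print(u)
x0,y0=u-40
r=g[y0:y0+80,x0:x0+80]
for thr in (70,90,110):
    for n,c,rr in blob(w,(p[0],p[1],zt),40,thr): print(thr,n,c,rr,unproj(w,c,zt)[:2]-p[:2])
for row in r[::4,::3]: print("".join(" .:-=+*#%@"[v//26] for v in row))
E
```

```text
[ 539.37435895 -139.31683333  147.78492948] [ 1.79986113e+02 -3.20619072e-02 -1.72485093e+02] [ 0.16673112 -0.46879398 -0.87772079] 35.89734349259398 60.15798069696757
(array([ -5.4, 134.2,  -2.2]), array([ 1.7999e+02, -3.0000e-02, -1.7249e+02]), array([ 539.4, -139.3,  147.8]))
[260 250]
70 outer [258.  254.5] 45.77399826049805 [ 2.90731367 -0.9135966 ]
70 hole [260.08408797 246.39025442] 15.686093905752006 [-1.94675046 -0.43346778]
90 outer [257.92497253 254.4078598 ] 45.13616180419922 [ 2.85865996 -0.96042551]
90 hole [260.0385641  246.54133333] 16.081877456451718 [-1.85661711 -0.44585855]
110 outer [260.20149231 251.5       ] 39.02046585083008 [1.00120287 0.02104882]
110 hole [260.00926672 251.30781628] 19.875174684869673 [ 0.90296181 -0.09537606]
  ...  .. .-===-:.. .......
..... ...-=====-==-........
..... :====+****+===-:.....
....-====*****+*+*+====:...
..:===+***++++++***+*+===..
=::=+**+++++++++++++***+=.-
=.=*+*++++++:..-+++++++++-.
:.+++++++=. ......=+++++*- 
 .=++++-  ...... ...++++*:.
  =++++-............=+++*:.
. =++++- . .........=++++:.
..=++++==:........-==++++:.
 .-*+++====-....-====++++..
..-++++=======-=====+++++..
 .-+++++++========+++++++..
 .-*++++++++====+++++++++. 
  =.=++++++++++++++++++-...
..=...:+++++++++++*+=.. ...
.+=......-++++++++:.  . ...
..:........:=++-....... ...
```

apply_moves([
  {"x": -0.001, "y": 0.03, "z": 0, "twist": 0, "jaw": 0.3},
  {"x": -0.003, "y": 0.07, "z": 0, "twist": 0, "jaw": 0.3},
  {"x": -0.005, "y": 0.11, "z": 0, "twist": 0, "jaw": 0.3},
  {"x": -0.005, "y": 0.134, "z": 0, "twist": 0, "jaw": 0.3},
  {"x": -0.005, "y": 0.134, "z": 0, "twist": 0, "jaw": 0.3},
  {"x": -0.005, "y": 0.134, "z": 0, "twist": 0, "jaw": 0.3},
  {"x": -0.005, "y": 0.134, "z": 0, "twist": 0, "jaw": 0.3},
])

```text
time: 23.65
position: [526.9, -6.6, 147.7]
ee_rot: [180.0, -0.1, -172.5]
force: [0.4, 1.1, -0.9]
gripper_width: 36.1
grasp_force: 60.2
```

apply_moves([
  {"x": 0, "y": 0.001, "z": 0.02, "twist": 0, "jaw": 0.3},
  {"x": 0, "y": 0.001, "z": 0.04, "twist": 0, "jaw": 0.3},
  {"x": 0, "y": 0.001, "z": 0.05, "twist": 0, "jaw": 0.3},
  {"x": 0, "y": 0.001, "z": 0.055, "twist": 0, "jaw": 0.3},
  {"x": 0, "y": 0.001, "z": 0.06, "twist": 0, "jaw": 0.3},
  {"x": 0, "y": 0.001, "z": 0.064, "twist": 0, "jaw": 0.3},
  {"x": 0, "y": 0.001, "z": 0.067, "twist": 0, "jaw": 0.3},
  {"x": 0, "y": 0.001, "z": 0.068, "twist": 0, "jaw": 0.3},
  {"x": 0, "y": 0.001, "z": 0.068, "twist": 0, "jaw": 0.3},
])

```text
time: 24.55
position: [527.0, -4.9, 80.5]
ee_rot: [-180.0, 0.0, -172.5]
force: [0.2, 0.0, -1.0]
gripper_width: 36.0
grasp_force: 60.2
```

apply_moves([
  {"x": 0, "y": 0, "z": 0.001, "twist": 0, "jaw": 0.3},
  {"x": 0, "y": 0, "z": 0.0015, "twist": 0, "jaw": 0.3},
  {"x": 0, "y": 0, "z": 0.0015, "twist": 0, "jaw": 0.3},
])

```text
time: 24.85
position: [527.0, -4.9, 78.9]
ee_rot: [-180.0, -0.0, -172.5]
force: [-0.4, 0.3, -0.7]
gripper_width: 35.8
grasp_force: 60.2
```

apply_moves([
  {"x": 0, "y": 0, "z": 0, "twist": 0, "jaw": 0.65},
  {"x": 0, "y": 0, "z": 0, "twist": 0, "jaw": 0.65},
  {"x": 0, "y": 0, "z": 0, "twist": 0, "jaw": 0.65},
  {"x": 0, "y": 0, "z": -0.02, "twist": 0, "jaw": 0.65},
  {"x": 0, "y": 0, "z": -0.06, "twist": 0, "jaw": 0.65},
  {"x": 0, "y": 0, "z": -0.1, "twist": 0, "jaw": 0.65},
  {"x": 0, "y": 0, "z": -0.121, "twist": 0.021, "jaw": 0.65},
  {"x": 0, "y": 0, "z": -0.121, "twist": 0.021, "jaw": 0.65},
  {"x": 0, "y": 0, "z": -0.121, "twist": 0.021, "jaw": 0.65},
  {"x": 0, "y": 0, "z": -0.121, "twist": 0.021, "jaw": 0.65},
])

```text
time: 25.85
position: [526.5, -4.9, 198.7]
ee_rot: [180.0, -0.1, -180.0]
force: [0.4, 0.2, -0.4]
gripper_width: 55.6
grasp_force: 0.0
```

```bash
python3 - <<'E'
from h import *
w=optics.get_image("wrist"); s=telemetry.get_state(); p=s["position"]; print(p,s["ee_rot"],s["force"],s["gripper_width"])
u=proj(w,(527,-5.5,78)).round().astype(int); print(u)
for z,n in((78,"nut top"),(12,"foot")): print(n,proj(w,(527,-5.5,z)))
g=cv2.cvtColor(w["color"],cv2.COLOR_BGR2GRAY); x0,y0=u-44
r=g[y0:y0+88,x0:x0+88]
for row in r[::2]: print("".join(" .:-=+*#%@"[v//26] for v in row))
E
```

```text
[526.51562983  -4.86579175 198.66957278] [ 1.79988386e+02 -1.10945792e-01 -1.79972421e+02] [-1.34969597  0.04937922  0.19470774] 55.91638206696132
[259 193]
nut top [259.40811177 193.38102832]
foot [259.53352273 178.87807885]
:::::::::::.....:-----=====-------+************************++++==--::::.::::::...::::.:.
::::::::::::...:------------------+********************************+++==---::::...::::::
::::::::::::...:------------------=++*++*#%@%*+*%@%*+********************+++++==--::::::
::::::::::::..:---------------=+*+*#@@@%@@@@@@@@@@@%%%@@#***********************++++=-::
:::::::::::...:--------------=#@@@@@@@@@@@@@@@@@@@@@@@@@%##%@#**********+*#@@@@@%**+=-::
::....:::::..:-----------=++=+#@@@@@@@@@@@@@@@@@@@@@@@@@@@@@@@*+++********@@@#%@@%*+=:.:
:::::::::::..:-----------+*###%@@@@@@@@@@@@@@@@@@@@@@@@@@@@@@@%%@%*+++*++*@@@#%@@%*=::::
::::::::::..:--------=+++*####%@@@@@@@@@@@@@@@@@@@@@@@@@@@@@@@@@@@#+++*++++#@@@#*++-::::
::::::::....:-------=+*#######@@@@@@@@@@@@@@%@@@@%##@@@@@@@@@@@@@@%#%%*+**+*++++++=:::::
::::::......-------==+*######%@@@@@@@%**#@@@@%##%@@@%%%#*#%@@@@@@@@@@@#**
[... 2341 characters left out ...]
..............................................................:............:.
.....................................................................................:::
.................................................................:....................::
........................................................................................
........................................................................................
........................................................................................
....::..................................................................................
........................................................................................
```

The nut sits around the shaft tip on top of the stack. The gripper is clear, so I'm handing in.

```bash
python3 -c "
from bench import manip; print(manip.hand_in())"
```

```text
the job is handed in; nothing more can be done
None
```

The gear stack is built and handed in at about 26 s: large gear, sleeve, small gear and nut on the shaft. The camera showed the lower three parts seated flat, but the nut I checked only from coarse image brightness and the release height. No bystander was touched on purpose, though I did not re-measure their positions, and no verdict came back.

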